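Face the pump nozzle to the coding mark and latch the hold-down fork

TASK

The pump bottle standing in the white nest of the coding fixture faces the wrong way: without lifting it out, turn it in its nest until its nozzle points to the front, over the raised mark line, and the fixture's spring pin clicks up into the notch under the bottle, so that the tell-tale button stands up (the pump is never screwed on at quite the same angle, so near the mark feel for the click). Then swing the hinged fork down around the pump's collar and press it fully shut past its catch. Leave the other bottles, the bowl and the loose cap where they are.

Things in the scene. Friction and masses are not known exactly. Their poses are not given: they have to be found in the camera images.
- fixture: Coding fixture, fixed: aluminium base plate 190 x 110 x 20 mm with a round white nest (inner diameter 52, wall 25 mm above the plate). Origin: on the nest's axis at bench height; -x points to its front, where the mark is. Fork hinge 60 mm behind the nest's axis, 111 mm up, between posts 120 mm high (y = +-44 mm); a catch housing, also 120 high, stands behind it (x 81 to 99, y 19 to 41 mm).
- mark (a point): Middle of the raised dark mark line on the base plate in front of the nest (30 mm long, 4 mm wide, running radially), 61 mm in front of the nest's axis, 24 mm above the bench.
- pump: Pump with its loose grey bottle (0.2 kg) in the nest. Origin: centre of the bottle's underside, 20 mm above the bench; z up; nozzle along its -x. Heights above that: bottle 50 mm in diameter to 75, shoulder to 85, collar 30 in diameter to 100, head 28 in diameter to 128. The pump is tight and turns the bottle along. The notch under the foot, 10 mm wide, is below the nozzle to within 8 degrees.
- nozzle_tip (a point): End of the pump's nozzle, a bar 10 mm wide and 9 mm high that sticks out sideways from the head to 42 mm from the bottle's axis; centre line 118.5 mm above the bottle's foot.
- pin (a joint): Spring pin, 8 mm in diameter, in the nest's floor, 17 mm from the nest's axis towards the mark: 0 m when held down flush by the bottle, about 0.006 when risen into the notch. It rises only when the hidden notch is over it to within about 3 degrees, with the nozzle within 12 degrees of the mark, and then stops the bottle from turning on. Spring about 0.5 N.
- telltale (a point): Top of the white tell-tale button, 12 mm in diameter, on the base plate 63 mm in front of and 28 mm to the left (+y) of the nest's axis; joined to the pin, it rises with it, from 22.5 to 28.5 mm above the bench.
- fork (a joint): Hinge of the steel hold-down fork: 0 rad shut (level, around the collar, just above the shoulder), grows as it swings up and back; upright at 1.57, leaning back beyond, stop at 2.1; it stays where it is left. From about 0.35 rad down a spring catch resists (7 to 10 N at the tab), then snaps it shut. It cannot pass a nozzle that points to the side.
- fork_hinge (a point): Middle of the fork's hinge axis (along the fixture's y). The fork is a 6 mm plate: two prongs 18 mm wide, 38 mm apart, reaching 87 mm from the hinge.
- fork_tab (a point): Middle of the outer (when shut, upper) face of the fork's thumb tab: a square 27 x 28 mm that sticks out sideways from the left (+y) prong's end; 73.5 mm from the hinge axis and 51 mm to the left of the fork's middle.
- spare_bottle: Another pump bottle of the same kind standing on the bench to the left of the fixture; leave it.
- tall0: Tall grey bottle with white cap, 72 mm in diameter, 175 mm high, in a row on the right; leave it.
- tall1: Second tall bottle of the row; leave it.
- tall2: Third tall bottle of the row; leave it.
- cap_bowl: White bowl, 110 mm across, 45 mm high, on the left; leave it.
- loose_cap: Small white cap, 34 mm in diameter, 20 mm high, on the left; leave it.
There are look-alikes about, which are no part of the job. What is shaped like the fixture but orange is not meant.

How it is judged:
By the outcome, as a careful person would: the job done as asked, in the order asked, and still so for the second after the job is handed in, with the robot touching nothing.
It also fails if it takes over 64 s, if anything falls off the work surface, if the arm or the gripper's body presses on something with over 40 N, if the wrist force passes 120 N, or if a joint passes its speed limit or range.

ROBOT

A 6-joint arm with a two-finger parallel gripper is mounted at the origin on the work surface. World frame = base frame: x ahead of the robot, y to its left, z up, the work surface at z = 0. Lengths are in m, angles in rad, forces in N, time in s.
With the tool pointing down it reaches from about 0.375 to 0.9 m from the base axis. Payload 3.1 kg.
Tool frame: the origin (TCP) lies between the finger pads; the fingertips stand 17 mm ahead of it and the grasp point (between the pads) lies 2 mm behind it (robot.nose_length is the distance from the TCP to the fingertips, in m); z points along the fingers, y is the line along which they close (so a half turn about z gives the same grasp; the last joint's range is limited). The gripper opens to 87 mm and grips with 3 to 60 N. Pads are 19 mm wide; open, the fingers measure 117 mm over their backs; the gripper's body (75 mm by 190 mm) begins 51 mm behind the grasp point.
Start: joints at [1.101, 0.527, 1.433, -0, 1.181, -0.178], TCP at [0.18, 0.599, 0.24] pointing down, gripper open.
Joint ranges: [-3.08, 3.08], [-0.75, 2.2], [0.22, 2.44], [-1.43, 4.57], [0, 2.65], [-2.85, 2.85]. Speed limits (rad/s): [2.79, 2.79, 3.14, 3.14, 3.14, 3.14].

INTERFACE

Orientations are given as a unit quaternion [x, y, z, w].
In Python, from rig import robot, cams gives the robot as it stands.
- The arm moves only by the shell command python3 -m pendant 'ROWS' [FORCE]. ROWS is JSON, a list of rows, each an object with "jaw": the opening, from 0 (shut) to 1 (fully open); "linear": the shift along the tool's x, y, z in cm, a list of three; "twist": the turn about the tool's z in degrees. A call has 1 to 12 rows; each row shifts and turns the commanded pose from where the row before left it, along the tool's axes as they then stand; what a row does not reach is not made up. A row lasts 1/12 s, in which the tool goes at most 41.7 mm and 7.16 degrees, less where a joint would pass 70% of its speed; a pose out of reach is approached as far as the arm can. A call is refused whole if a number of a shift passes 4.17 or a number of a turn 7.16, either way. A call with a gripper value outside its range is refused whole. The fingers move at their own pace and stop on an object; FORCE is the grip in N (left out, the last holds). Time passes only in rows, so rows that do not move let the fingers close. It gives the time, the measured TCP pose, the force, the opening and the grip force at its end, in the units of the state.
- robot.get_obs(): the state, without advancing time (a new reading comes with each control period).
- cams.camera(name): name is "scene" or "top"; returns a dict with "color" (400x640x3 uint8, blue, green, red), "depth" (400x640 float32, m along the optical axis (not along the pixel's ray), 0 where there is no reading), "fov_y" (degrees; the focal length in pixels is half the picture's height over the tangent of half this angle, whatever the lens; pixels are square), "cx", "cy" (the principal point, pixels), "view" (4x4, takes a point from world to camera coordinates). Camera axes: x right, y down, z forward; pixel columns grow to the right and rows downward; lengths in m; the calibration is good to about 2 mm. A picture is of the moment at which its call begins.
- robot.hand_in(): hands the job in; it is judged then, once.
The state is a dict: "time": time; "q": joint angles; "joint_velocities": joint speeds; "joint_torque": joint torques, N m; "position": TCP position; "tool_rot": TCP orientation; "ft_force": force on the tool from outside, world axes, zero at the start; "moment": the same for the moment, N m; "grip_width": finger opening in m; "grip_force": force on a finger pad.
Only numpy, scipy, OpenCV 4.12 (cv2) and the standard library are available. Lean on these libraries where they do the work, as an engineer would, in place of code of your own. Each camera call takes 0.05 s, during which the arm holds its last target. There are 200 camera calls.

## Working session

There is one attempt and no reset: what is moved stays moved. The work goes in short steps, Python scripts to look and compute and a shell command to move; the robot and the scene stay as the last step left them, time stands still between calls to the robot, and variables do not carry over. Pictures are saved under pics/ and viewed, at most 13 in all, crops included, and the job is handed in when it is done.

```bash
mkdir -p pics; ls; cat > h.py <<'E'
import numpy as np, cv2
from rig import robot, cams
def shot(n):
    c=cams.camera(n); np.savez(''+n+'.npz',**{k:np.array(v) for k,v in c.items()}); return c
def load(n): return {k:v for k,v in np.load(''+n+'.npz').items()}
def ray(c,u,v):
    f=200/np.tan(np.radians(float(c['fov_y']))/2); V=c['view']; R=V[:3,:3]; t=V[:3,3]
    return -R.T@t, R.T@np.array([(u-float(c['cx']))/f,(v-float(c['cy']))/f,1.])
def onz(c,u,v,z):
    o,d=ray(c,u,v); return o+d*(z-o[2])/d[2]
def dep(c,u,v):
    o,d=ray(c,u,v); return o+d*float(c['depth'][int(v),int(u)])
def proj(c,p):
    f=200/np.tan(np.radians(float(c['fov_y']))/2); q=c['view'][:3,:3]@p+c['view'][:3,3]
    return q[0]/q[2]*f+float(c['cx']), q[1]/q[2]*f+float(c['cy'])
E
python3 - <<'E'
from h import *
for n in('scene','top'):
    c=shot(n); cv2.imwrite(f'pics/{n}0.png',c['color']); print(n,c['fov_y'],c['cx'],c['cy'],ray(c,320,200))
print(robot.get_obs())
E
```

```text
pics
scene 51.82621015043887 322.64389851176827 194.10163638454387 (array([ 1.30507389, -0.28025218,  1.08782591]), array([-0.61655933,  0.25529644, -0.74493281]))
top 49.29820234404442 324.4895665408855 198.73317138200838 (array([0.36375156, 0.05659848, 1.42845532]), array([ 0.06290297,  0.01839526, -0.9979075 ]))
{'time': 0.1, 'q': array([ 1.10051959e+00,  5.28345152e-01,  1.43377510e+00,  2.46226341e-05,
        1.18143737e+00, -1.78472408e-01]), 'joint_velocities': array([-3.87121570e-04, -2.52888916e-03, -2.69142228e-03, -8.91418396e-05,
        3.55290857e-04,  1.61342408e-04]), 'joint_torque': array([-9.97366874e-05, -4.40986562e+01, -1.77152038e+01,  6.35259342e-02,
        5.32573136e-02, -3.73590797e-05]), 'position': array([0.17945662, 0.59801847, 0.23868642]), 'tool_rot': array([ 1.45389630e-01,  9.89373989e-01, -9.27617509e-04, -3.23924402e-04]), 'ft_force': array([-0.22709094,  0.01284509,  0.72191892]), 'moment': array([-0.02695552, -0.00257163,  0.05044103]), 'grip_force': 0.0, 'grip_width': 0.08677992557017854}
```

View pics/scene0.png

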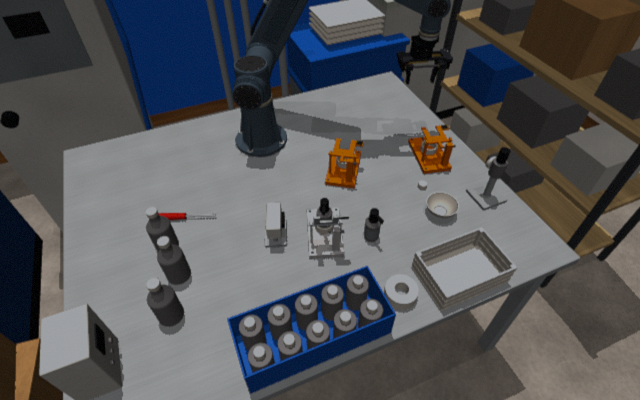

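View pics/top0.png

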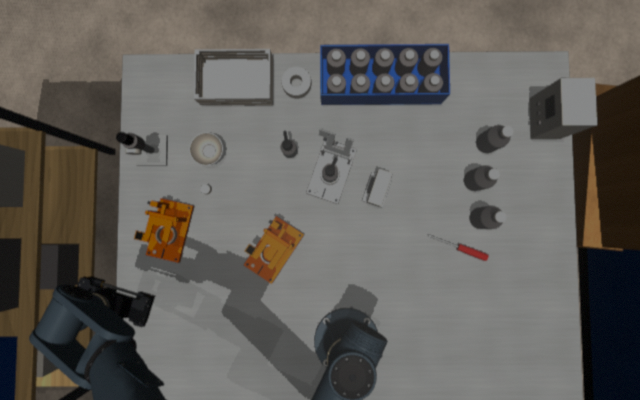

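Candidates in the top view: the aluminium fixture with a pump bottle at (330,172), two orange look-alike fixtures at (166,230) and (275,247), and the spare pump bottle at (289,145). The aluminium one matches the description, so I'm checking it in a close crop.

```bash
python3 - <<'E'
from h import *
a=load('top'); b=load('scene')
A=cv2.resize(a['color'][120:215,290:400],None,fx=5,fy=5,interpolation=cv2.INTER_CUBIC)[:475]
B=cv2.resize(b['color'][190:270,295:350],None,fx=5,fy=5.9,interpolation=cv2.INTER_CUBIC)
B=cv2.resize(b['color'][185:264,295:345],None,fx=5,fy=6,interpolation=cv2.INTER_CUBIC)[:474]
B=cv2.copyMakeBorder(B,0,475-B.shape[0],0,0,0)
img=np.hstack([A,B]); img=np.clip(img.astype(float)*1.5,0,255).astype('uint8'); print(img.shape)
cv2.imwrite('pics/crop0.png',img)
E
```

```text
(475, 800, 3)
```

View pics/crop0.png

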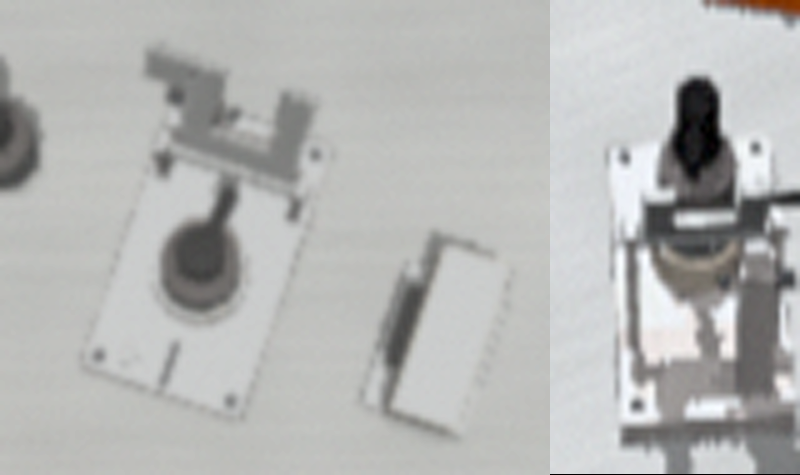

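The crop shows the aluminium base with its white nest and a grey pump bottle. The mark is at the front-left (324,193 in full-image pixels) and the nozzle points back (336,157). The fork leans back, with its tab at about (322,132). This is the right fixture.

```bash
python3 - <<'E'
from h import *
np.set_printoptions(precision=4,suppress=True)
a=load('top'); b=load('scene')
P=lambda cu,cv_,z: onz(a,290+cu/5-.4,120+cv_/5-.4,z)
g=a['color'].mean(2)
# mark: dark pixels
sub=g[186:200,318:330]; m=sub<0.8*np.median(sub); v,u=np.nonzero(m); print('mark px',u.mean()+318,v.mean()+186,m.sum())
mk=onz(a,u.mean()+318,v.mean()+186,.024); print('mark',mk)
fl,fr,br=P(82,370,.02),P(243,418,.02),P(332,150,.02); print('corners',fl,fr,br,np.linalg.norm(fr-fl),np.linalg.norm(br-fr))
d=br-fr; print('axis deg right edge',np.degrees(np.arctan2(d[1],d[0])))
d=fl-fr; print('from front edge',np.degrees(np.arctan2(d[1],d[0]))-90)
# black head at top: 
sub=g[155:180,320:342]; m=(sub<0.45*np.median(g[180:190,320:335])); 
for r in sub.astype(int): print(*['%3d'%x for x in r])
print('head',P(203,250,.148),'tip',P(232,185,.143))
for cu,cv_ in((170,62),(205,80),(297,105),(240,160)):
    print('fork',cu,cv_,dep(a,290+cu/5,120+cv_/5))
E
```

```text
mark px 323.3636363636364 192.36363636363637 11
mark [0.477  0.0716 0.024 ]
corners [0.4735 0.1279 0.02  ] [0.442  0.0237 0.02  ] [ 0.6169 -0.0351  0.02  ] 0.10888531242155437 0.1845026240908185
axis deg right edge -18.585991585681775
from front edge -16.797372352009646
126 114 104 106 127 135 135 134 134 134 134 133 129 116  93  86  90  93 107 111 105 104
133 129 125 126 132 135 135 135 135 134 136 133 128 107  87  80  80  94 115 114 106 103
134 134 134 133 135 135 135 135 135 135 135 131 120 101  76  66  71  95 123 127 120 113
135 135 135 134 135 135 134 135 135 135 135 131 117  94  65  52  60  92 126 133 132 128
135 134 135 136 135 134 135 135 134 135 134 132 120  87  56  49  57  89 125 134 134 133
135 135 136 135 135 134 135 134 135 135 134 133 117  78  51  50  66 100 127 135 135 134
135 135 135 135 134 135 135 134 135 135 135 128 101  63  49  54  79 116 132 135 135 135
136 134 135 135 135 134 134 132 131 130 129 118  82  53  47  65  99 126 135 134 135 134
135 135 135 135 134 133 128 119 114 112 109  96  67  49  54  79 117 132 134 135 134 135
135 135 135 136 133 126 112  99  90  
[... 870 characters left out ...]
  46  43  46  46  43  46  48  57  71  73  84 110 122 132 135
132 123  91  72  71  67  61  51  48  44  46  45  49  60  66  72  72  85 114 121 130 134
126 121  89  67  70  72  69  65  63  55  56  57  62  69  72  72  70  85 118 120 130 134
123 121  99  71  69  71  72  72  71  69  68  70  72  73  73  73  73  94 123 127 133 136
126 117 111  84  66  68  71  73  75  74  74  75  74  72  71  73  85 110 122 131 135 136
129 117 118  99  72  62  64  69  71  73  72  72  71  68  65  75 100 119 119 130 135 135
head [0.5344 0.0499 0.148 ] tip [0.574  0.0325 0.143 ]
fork 170 62 [0.6381 0.0677 0.1833]
fork 205 80 [0.6292 0.0474 0.1751]
fork 297 105 [ 0.6131 -0.0057  0.181 ]
fork 240 160 [0.592  0.0259 0.1184]
```

```bash
python3 -m pendant '[{"jaw":0.62,"linear":[-2.07,-1.75,0],"twist":0},{"jaw":0.62,"linear":[-2.07,-1.75,0],"twist":0},{"jaw":0.62,"linear":[-2.07,-1.75,0],"twist":0},{"jaw":0.62,"linear":[-2.07,-1.75,0],"twist":0},{"jaw":0.62,"linear":[-2.07,-1.75,0],"twist":0},{"jaw":0.62,"linear":[-2.07,-1.75,0],"twist":0},{"jaw":0.62,"linear":[-2.07,-1.75,0],"twist":0},{"jaw":0.62,"linear":[-2.07,-1.75,0],"twist":0},{"jaw":0.62,"linear":[-2.07,-1.75,0],"twist":0},{"jaw":0.62,"linear":[-2.07,-1.75,0],"twist":0},{"jaw":0.62,"linear":[-2.07,-1.75,0],"twist":0},{"jaw":0.62,"linear":[-2.07,-1.75,0],"twist":0}]' && python3 -m pendant '[{"jaw":0.62,"linear":[-2.07,-1.75,0],"twist":0},{"jaw":0.62,"linear":[-2.07,-1.75,0],"twist":0},{"jaw":0.62,"linear":[-2.07,-1.75,0],"twist":0},{"jaw":0.62,"linear":[-2.07,-1.75,0],"twist":0},{"jaw":0.62,"linear":[-2.07,-1.75,0],"twist":0},{"jaw":0.62,"linear":[-2.07,-1.75,0],"twist":0},{"jaw":0.62,"linear":[-2.07,-1.75,0],"twist":0},{"jaw":0.62,"linear":[-2.07,-1.75,0],"twist":0},{"jaw":0.62,"linear":[-2.07,-1.75,0],"twist":0},{"jaw":0.62,"linear":[-2.07,-1.75,0],"twist":0},{"jaw":0.62,"linear":[-2.07,-1.75,0],"twist":6.8},{"jaw":0.62,"linear":[0,0,0],"twist":0}]'
cat >> h.py <<'E'
def st():
    o=robot.get_obs(); R=__import__('scipy.spatial.transform',fromlist=['R']).Rotation.from_quat(o['tool_rot']).as_matrix()
    print('t',o['time'],'p',o['position'].round(4),'thy',np.degrees(np.arctan2(R[1,1],R[0,1])).round(2),'q6',o['q'][5].round(3),'F',o['ft_force'].round(2),'M',o['moment'].round(3),'w',round(o['grip_width'],4),'g',o['grip_force'])
    return o,R
def to(p):
    o,R=st(); print('tool cm',(R.T@(np.array(p)-o['position'])*100).round(2))
E
python3 -c "
from h import *
to([.534,.052,.145])"
```

```text
time: 1.1
position: [0.3575, 0.3247, 0.2393]
tool_rot: [0.145, 0.989, -0.0, -0.0]
ft_force: [0.9, 0.1, 0.8]
grip_width: 0.0539
grip_force: 0.0
time: 2.1
position: [0.5234, 0.0723, 0.2395]
tool_rot: [0.207, 0.978, -0.001, 0.002]
ft_force: [0.5, 0.2, 0.6]
grip_width: 0.0542
grip_force: 0.0
t 2.1 p [0.5234 0.0723 0.2395] thy 66.06 q6 -1.226 F [0.53 0.16 0.63] M [-0.022  0.013  0.001] w 0.0542 g 0.0
tool cm [-1.75 -1.42  9.46]
```

```bash
python3 -m pendant '[{"jaw":0.62,"linear":[-1.75,-1.42,0],"twist":0},{"jaw":0.62,"linear":[0,0,0],"twist":0},{"jaw":0.62,"linear":[0,0,2],"twist":0},{"jaw":0.62,"linear":[0,0,2],"twist":0},{"jaw":0.62,"linear":[0,0,1],"twist":0},{"jaw":0.62,"linear":[0,0,0],"twist":0}]' && python3 -c "
from h import *
to([.534,.052,.145])
a=shot('top'); cv2.imwrite('pics/t1.png',cv2.resize(a['color'][120:215,270:400],None,fx=5,fy=5,interpolation=cv2.INTER_CUBIC))"
```

```text
time: 2.6
position: [0.5279, 0.0569, 0.1872]
tool_rot: [0.203, 0.979, -0.0, -0.003]
ft_force: [-0.4, -0.3, -0.4]
grip_width: 0.0543
grip_force: 0.0
t 2.6 p [0.5279 0.0569 0.1872] thy 66.52 q6 -1.264 F [-0.39 -0.32 -0.39] M [-0.045  0.018 -0.04 ] w 0.0543 g 0.0
tool cm [-0.78 -0.2   4.22]
```

```bash
python3 - <<'E'
from h import *
b=shot('scene'); print(proj(b,np.array([.534,.052,.148])))
cv2.imwrite('pics/s1.png',np.clip(cv2.resize(b['color'][140:264,255:395],None,fx=4.5,fy=4.5,interpolation=cv2.INTER_CUBIC)*1.4,0,255))
E
```

```text
(np.float64(323.92239875139353), np.float64(200.5411948367745))[ WARN:0@1.446] global loadsave.cpp:1063 imwrite_ Unsupported depth image for selected encoder is fallbacked to CV_8U.
```

View pics/s1.png

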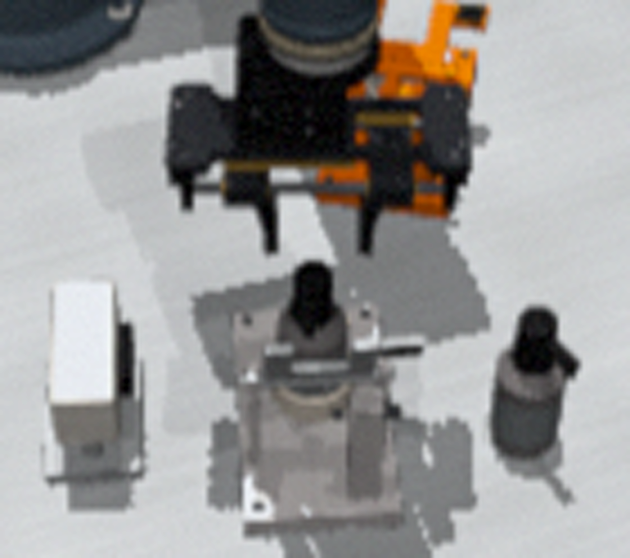

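The gripper straddles the pump head, which sits at scene pixel (324,200) and matches my estimate. I'll centre it and go down.

```bash
python3 -m pendant '[{"jaw":0.62,"linear":[-0.75,-0.2,0],"twist":0},{"jaw":0.62,"linear":[0,0,1],"twist":0},{"jaw":0.62,"linear":[0,0,1.5],"twist":0},{"jaw":0.62,"linear":[0,0,1.5],"twist":0},{"jaw":0.62,"linear":[0,0,0],"twist":0},{"jaw":0.62,"linear":[0,0,0],"twist":0}]' && python3 -c "
from h import *
to([.534,.052,.147])"
```

```text
time: 3.2
position: [0.5363, 0.0512, 0.1492]
tool_rot: [0.204, 0.979, -0.0, -0.001]
ft_force: [-0.3, 0.2, 0.5]
grip_width: 0.0539
grip_force: 0.0
t 3.2 p [0.5363 0.0512 0.1492] thy 66.47 q6 -1.272 F [-0.35  0.16  0.49] M [ 0.019 -0.024  0.038] w 0.0539 g 0.0
tool cm [ 0.24 -0.02  0.22]
```

```bash
python3 -m pendant '[{"jaw":0.3,"linear":[0.2,0,0.2],"twist":0},{"jaw":0.2,"linear":[0,0,0],"twist":0},{"jaw":0.2,"linear":[0,0,0],"twist":0},{"jaw":0.2,"linear":[0,0,0],"twist":0},{"jaw":0.2,"linear":[0,0,0],"twist":0},{"jaw":0.2,"linear":[0,0,0],"twist":0}]' 12 && python3 -c "
from h import *
to([.534,.052,.147])"
```

```text
time: 3.7
position: [0.5348, 0.0519, 0.148]
tool_rot: [0.204, 0.979, -0.0, 0.0]
ft_force: [0.0, -0.5, 2.2]
grip_width: 0.0278
grip_force: 12.0
t 3.7 p [0.5348 0.0519 0.148 ] thy 66.5 q6 -1.271 F [ 0.02 -0.51  2.21] M [-0.141  0.034  0.031] w 0.0278 g 12.000224143266678
tool cm [ 0.08 -0.02  0.1 ]
```

Gripped at 27.8 mm. Now turning towards the mark.

```bash
python3 -m pendant '[{"jaw":0.2,"linear":[0,0,0],"twist":4},{"jaw":0.2,"linear":[0,0,0],"twist":6},{"jaw":0.2,"linear":[0,0,0],"twist":6},{"jaw":0.2,"linear":[0,0,0],"twist":6},{"jaw":0.2,"linear":[0,0,0],"twist":6},{"jaw":0.2,"linear":[0,0,0],"twist":6},{"jaw":0.2,"linear":[0,0,0],"twist":6},{"jaw":0.2,"linear":[0,0,0],"twist":6},{"jaw":0.2,"linear":[0,0,0],"twist":6},{"jaw":0.2,"linear":[0,0,0],"twist":6},{"jaw":0.2,"linear":[0,0,0],"twist":6},{"jaw":0.2,"linear":[0,0,0],"twist":6}]' 12 && python3 -c "
from h import *
to([.534,.052,.147])"
```

```text
time: 4.7
position: [0.5337, 0.0516, 0.1481]
tool_rot: [0.73, 0.684, -0.001, -0.0]
ft_force: [-2.8, -2.2, 4.9]
grip_width: 0.0274
grip_force: 12.0
t 4.7 p [0.5337 0.0516 0.1481] thy -3.74 q6 -0.045 F [-2.78 -2.18  4.86] M [-0.349  0.639  0.151] w 0.0274 g 12.043398767709732
tool cm [0.04 0.02 0.11]
```

```bash
python3 -m pendant '[{"jaw":0.2,"linear":[0,0,0],"twist":6.5},{"jaw":0.2,"linear":[0,0,0],"twist":6.5},{"jaw":0.2,"linear":[0,0,0],"twist":6.5},{"jaw":0.2,"linear":[0,0,0],"twist":6.5},{"jaw":0.2,"linear":[0,0,0],"twist":6.5},{"jaw":0.2,"linear":[0,0,0],"twist":6.5},{"jaw":0.2,"linear":[0,0,0],"twist":6.5},{"jaw":0.2,"linear":[0,0,0],"twist":6.5},{"jaw":0.2,"linear":[0,0,0],"twist":6.5},{"jaw":0.2,"linear":[0,0,0],"twist":6.5},{"jaw":0.2,"linear":[0,0,0],"twist":6.5},{"jaw":0.2,"linear":[0,0,0],"twist":6.5},{"jaw":0.2,"linear":[0,0,0],"twist":0}]' 12; python3 -m pendant '[{"jaw":0.2,"linear":[0,0,0],"twist":6.5},{"jaw":0.2,"linear":[0,0,0],"twist":6.5},{"jaw":0.2,"linear":[0,0,0],"twist":6.5},{"jaw":0.2,"linear":[0,0,0],"twist":6.5},{"jaw":0.2,"linear":[0,0,0],"twist":6.5},{"jaw":0.2,"linear":[0,0,0],"twist":6.5},{"jaw":0.2,"linear":[0,0,0],"twist":6.5},{"jaw":0.2,"linear":[0,0,0],"twist":6.5},{"jaw":0.2,"linear":[0,0,0],"twist":6.5},{"jaw":0.2,"linear":[0,0,0],"twist":6.5},{"jaw":0.2,"linear":[0,0,0],"twist":6.5},{"jaw":0.2,"linear":[0,0,0],"twist":0}]' 12;  python3 - <<'E'
from h import *
to([.534,.052,.147])
a=shot('top');b=shot('scene')
A=cv2.resize(a['color'][130:215,290:360],None,fx=5.5,fy=5.5,interpolation=cv2.INTER_CUBIC)
B=cv2.resize(b['color'][165:250,285:357],None,fx=5.5,fy=5.5,interpolation=cv2.INTER_CUBIC)
cv2.imwrite('pics/t2.png',np.clip(np.hstack([A,B]).astype(float)*1.5,0,255).astype('uint8'))
ax=np.array([.534,.052,0]);c,s=np.cos(np.radians(-17.8)),np.sin(np.radians(-17.8))
w=lambda x,y,z: ax+[c*x-s*y,s*x+c*y,z]
for n,p in(('tt',w(-.063,.028,.0225)),('mark',w(-.061,0,.024)),('tipgoal',w(-.042,0,.1385))): print(n,p.round(3),proj(a,p),proj(b,p))
E
```

```text
time: 5.7
position: [0.5344, 0.052, 0.1482]
tool_rot: [0.992, 0.13, -0.0, 0.0]
ft_force: [-1.2, -0.2, 4.6]
grip_width: 0.0276
grip_force: 12.0
t 5.7 p [0.5344 0.052  0.1482] thy -75.11 q6 1.2 F [-1.22 -0.22  4.57] M [-0.115  0.456 -0.031] w 0.0276 g 12.008690983057022
tool cm [-0.03 -0.01  0.12]
tt [0.483 0.098 0.022] (np.float64(315.22706854262935), np.float64(190.7037397866642)) (np.float64(330.3494697433532), np.float64(210.8147454351411))
mark [0.476 0.071 0.024] (np.float64(323.6502926410563), np.float64(192.6909016376586)) (np.float64(322.1858428497065), np.float64(211.5781722782686))
tipgoal [0.494 0.065 0.138] (np.float64(325.19817619593937), np.float64(183.5533602331315)) (np.float64(322.64400369140367), np.float64(192.6438626248627))invalid input
```

View pics/t2.png

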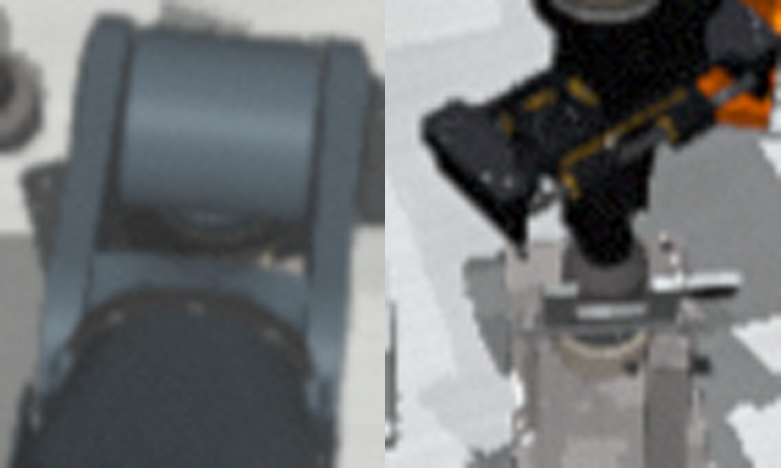

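```bash
python3 -m pendant '[{"jaw":0.2,"linear":[0,0,0],"twist":5},{"jaw":0.2,"linear":[0,0,0],"twist":5},{"jaw":0.2,"linear":[0,0,0],"twist":3},{"jaw":0.2,"linear":[0,0,0],"twist":1},{"jaw":0.2,"linear":[0,0,0],"twist":1}]' 12 >/dev/null; python3 -c "
from h import *
st()"
for i in 1 2 3; do python3 -m pendant '[{"jaw":0.2,"linear":[0,0,0],"twist":1},{"jaw":0.2,"linear":[0,0,0],"twist":1}]' >/dev/null; python3 -c "
from h import *
st()"; done
```

```text
t 6.2167 p [0.5344 0.0519 0.1482] thy -89.84 q6 1.458 F [-1.89 -0.75  5.4 ] M [-0.247  0.518  0.151] w 0.0275 g 12.000920623540878
t 6.3833 p [0.5343 0.0519 0.1482] thy -91.84 q6 1.492 F [-1.75 -0.76  5.68] M [-0.314  0.582  0.155] w 0.0278 g 11.999867409467697
t 6.55 p [0.5343 0.0519 0.1482] thy -93.83 q6 1.527 F [-2.68 -0.9   5.28] M [-0.257  0.575  0.186] w 0.0273 g 11.99882984161377
t 6.7167 p [0.5343 0.0519 0.1482] thy -95.83 q6 1.562 F [-2.13 -1.07  6.15] M [-0.298  0.583  0.156] w 0.0276 g 11.998157501220703
```

```bash

for i in 1 2 3 4 5 6; do python3 -m pendant '[{"jaw":0.2,"linear":[0,0,0],"twist":1},{"jaw":0.2,"linear":[0,0,0],"twist":1}]' >/dev/null; python3 -c "
from h import *
st()"; done;  python3 - <<'E'
from h import *
b=shot('scene')
B=cv2.resize(b['color'][175:230,290:360],None,fx=10,fy=10,interpolation=cv2.INTER_CUBIC)
cv2.imwrite('pics/s3.png',np.clip(B.astype(float)*1.5,0,255).astype('uint8'))
E
```

```text
t 6.8833 p [0.5343 0.0519 0.1482] thy -97.83 q6 1.597 F [-2.6  -0.89  6.03] M [-0.26   0.56   0.111] w 0.0274 g 11.99740782380104
t 7.05 p [0.5344 0.0519 0.1482] thy -99.83 q6 1.632 F [-2.16 -0.5   4.55] M [-0.186  0.52   0.19 ] w 0.0277 g 11.998628228902817
t 7.2167 p [0.5344 0.0519 0.1482] thy -101.83 q6 1.667 F [-2.34 -0.38  4.65] M [-0.273  0.475  0.174] w 0.0274 g 11.999804377555847
t 7.3833 p [0.5345 0.0518 0.1482] thy -103.83 q6 1.702 F [-1.25 -0.64  5.17] M [-0.305  0.533  0.233] w 0.0276 g 12.008691430091858
t 7.55 p [0.5346 0.0517 0.1482] thy -105.83 q6 1.737 F [-1.24 -2.31  4.58] M [-0.357  0.531  0.219] w 0.0273 g 12.02029824256897
t 7.7167 p [0.5346 0.0516 0.1482] thy -107.85 q6 1.772 F [-1.71 -2.55  6.21] M [-0.497  0.485  0.195] w 0.0273 g 12.031403481960297
```

View pics/s3.png

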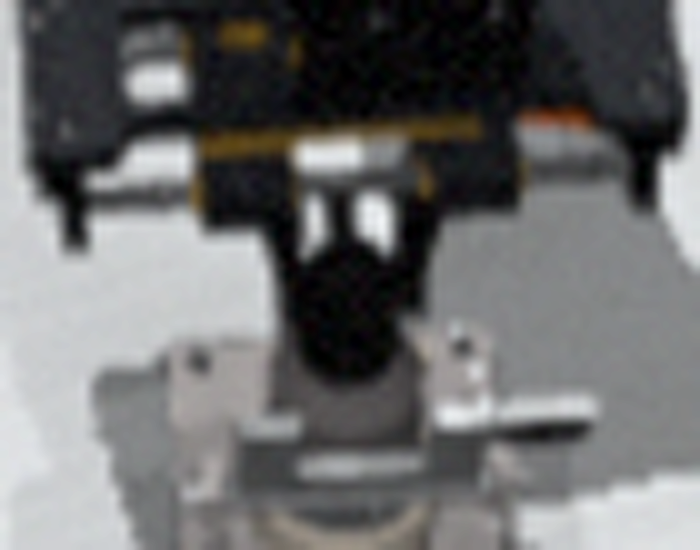

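```bash
python3 - <<'E'
from h import *
np.set_printoptions(linewidth=200)
b=load('scene')
print('z mm rows 203-214, cols 325-340')
for v in range(203,215): print(v,*['%4d/%3d'%(round(dep(b,u,v)[2]*1000),b['color'][v,u].mean()) for u in range(326,340)])
E
```

```text
z mm rows 203-214, cols 325-340
203  149/ 10  150/  5  150/  0  150/  3  146/ 10  151/ 11  147/ 44   -1/ 83   -2/ 89    2/ 90    2/ 89    4/ 88   -3/ 91    0/ 91
204  149/  8  149/  6  149/  9  142/  9  140/  9  147/  7  142/ 45    0/ 86   -2/ 91    3/ 91   -5/ 89    0/ 88    2/ 91   -4/ 89
205  144/  3  148/  7  139/  5  140/ 14  137/ 15  139/ 15  137/ 48   -3/ 84    4/ 90   -3/ 91    1/ 90   -1/ 90    0/ 91    2/ 89
206  141/ 11  141/  4  135/ 12  136/ 23  135/ 42  138/ 47    2/ 57   -2/ 86   -1/ 89    0/ 92    1/ 90   -3/ 89   -5/ 91    0/ 90
207  132/  8  134/  8  127/  3  121/ 23   -3/ 64  129/ 76    0/ 83    0/ 93   -5/ 95    0/112    1/100    0/ 98   -1/ 93    2/ 90
208  135/  7  131/  5  125/  3  116/ 18    0/ 55   17/ 85   21/ 99   19/101   18/100   19/114   20/ 94   20/102   19/102    1/ 94
209  127/  2  125/  7  118/  9  116/ 13  101/ 37   30/ 74   18/105   22/106   13/103   20/ 72   21/ 53   25/ 92   22/109   -2/ 95
210  123/  6  122/  3  116/  5  105/ 25  103/ 38   97/ 49   30/ 93   21/103   18/103   20/ 80   24/ 72   21/ 94   20/102    0/ 86
211  118/  8  117/  2  115/ 14  105/ 40  105/ 41   99/ 40   30/ 66   19/ 97   21/103   24/101   22/107   18/127   23/113    2/ 83
212  116/  8  113/ 19  108/ 33  109/ 48  103/ 46   99/ 45   18/ 70   21/ 99   21/104   21/104   18/108   17/137   21/115   -4/ 83
213  109/ 33  107/ 39  104/ 53   99/ 50   99/ 47   97/ 50   19/ 81   21/100   23/103   17/102   16/102   18/107   21/106    0/ 84
214  106/ 51  104/ 54  103/ 51   97/ 51   99/ 48   98/ 47   25/ 78   23/100   22/106   23/104   20/ 94   17/103   19/122   17/ 95
```

```bash
python3 -m pendant '[{"jaw":0.6,"linear":[0,0,0],"twist":0},{"jaw":0.6,"linear":[0,0,0],"twist":0},{"jaw":0.6,"linear":[0,0,0],"twist":0},{"jaw":0.6,"linear":[0,0,0],"twist":0},{"jaw":0.6,"linear":[0,0,-1.5],"twist":0},{"jaw":0.6,"linear":[0,0,-2.5],"twist":0},{"jaw":0.6,"linear":[0,0,-2.5],"twist":0},{"jaw":0.6,"linear":[0,0,-3],"twist":0},{"jaw":0,"linear":[0,-3,0],"twist":0},{"jaw":0,"linear":[0,-4,0],"twist":0},{"jaw":0,"linear":[0,-4,0],"twist":0},{"jaw":0,"linear":[0,0,0],"twist":0}]' >/dev/null;  python3 - <<'E'
from h import *
st()
a=shot('top');b=shot('scene')
for v in range(204,216): print(v,*['%4d/%3d'%(round(dep(b,u,v)[2]*1000),b['color'][v,u].mean()) for u in range(325,338)])
A=cv2.resize(a['color'][130:215,290:360],None,fx=5.5,fy=5.5,interpolation=cv2.INTER_CUBIC)
B=cv2.resize(b['color'][175:230,290:360],None,fx=5.9,fy=8.5,interpolation=cv2.INTER_CUBIC)[:467]
A=A[:B.shape[0]];B=B[:A.shape[0]]
cv2.imwrite('pics/t4.png',np.clip(np.hstack([A,B]).astype(float)*1.5,0,255).astype('uint8')[:, :800])
E
```

```text
t 8.7667 p [0.5706 0.1626 0.243 ] thy -107.73 q6 1.966 F [ 0.35  0.06 -0.73] M [-0.053  0.115  0.006] w 0.0333 g 0.0
204  145/ 15  145/  9  141/  6  134/ 25    1/ 73    4/ 79   -3/ 79    1/ 79    1/ 79    1/ 81   -3/ 84   -3/ 83    0/ 88
205  145/  4  139/  6  138/  2  132/ 27   -1/ 72   -1/ 81   -4/ 79    2/ 80   -1/ 85   -3/ 89    2/ 92    3/ 88    1/ 91
206  135/  8  134/  0  134/ 12  126/ 25   -2/ 66   -3/ 81    1/ 85    3/ 85   -1/ 90   -3/ 88    1/ 91    4/ 93   -3/ 91
207  132/  5  132/  1  132/  0  122/ 17   -1/ 52   -1/ 81    1/ 92   -2/ 95   -2/ 95   -1/ 96    1/ 98   -2/ 96    4/ 99
208  129/ 13  128/  5  126/  3  122/ 11   98/ 46    4/ 72   19/ 95   20/103   20/102   22/102   20/ 91   20/ 88   16/102
209  124/  9  125/  8  118/  2  115/ 16 1088/ 56   99/ 68   30/ 99   21/110   23/107   24/103   25/ 70   18/ 55   21/ 92
210  119/  9  117/  5  120/ 11  109/ 24  107/ 67  100/ 67   97/ 81   32/106   20/105   17/103   20/ 78   22/ 73   23/ 93
211  117/ 11  113/  9  112/ 12  107/ 38  103/ 63  100/ 67  104/ 67   28/ 88   20/103   19/106   24/103   21/104   18/105
212  114/ 20  108/ 19  105/ 35  104/ 48  102/ 60   98/ 65   97/ 69   23/ 86   19/102   21/106   22/106   21/106   19/104
213  104/ 47  103/ 46  106/ 52  102/ 53  101/ 67   99/ 69   96/ 67   22/ 98   17/105   17/106   19/104   19/104   18/104
214  105/ 63  104/ 59  100/ 54  101/ 54  103/ 71   98/ 66   92/ 54   21/ 97   20/106   17/106   20/106   25/ 98   18/104
215  100/ 63  106/ 59  102/ 54   95/ 61  100/ 68   96/ 59   87/ 44   19/ 99   21/113   19/131   19/133   20/121   21/126
```

View pics/t4.png

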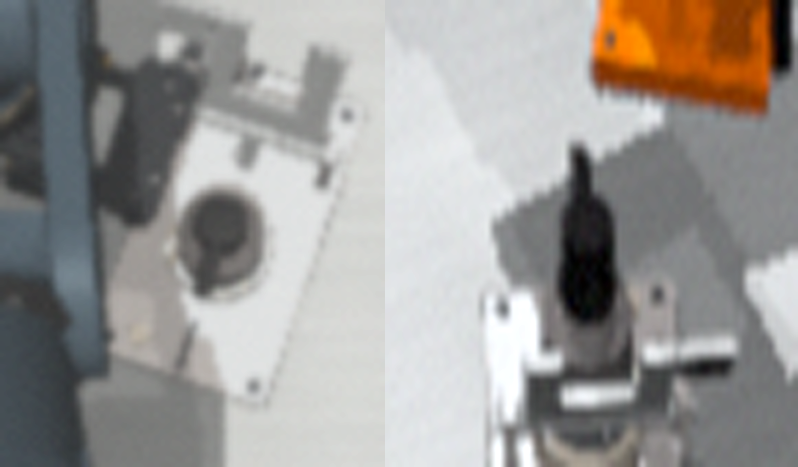

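The nozzle points over the mark, and the button shows at about (315,190) in the top view. I'll check its height by depth.

```bash
python3 - <<'E'
from h import *
a=load('top')
for v in range(184,198): print(v,*['%4d/%3d'%(round(dep(a,u,v)[2]*1000),a['color'][v,u].mean()) for u in range(308,322)])
ax=np.array([.534,.052,0]);c,s=np.cos(np.radians(-17.8)),np.sin(np.radians(-17.8))
to(ax+[c*.125-s*.056,s*.125+c*.056,.24])
E
```

```text
184  592/ 60   16/ 89   22/110   22/113   22/115   28/115   21/114   23/114   22/113   22/110   22/105   22/104   24/103   24/105
185  596/ 60   21/ 88   17/109   19/114   21/115   19/115   20/114   19/115   14/115   22/112   22/106   23/103   23/104   17/106
186  602/ 57   15/ 83   22/108   20/114   14/116   21/114   22/114   21/114   28/113   14/112   13/106   18/103   18/104   26/106
187  607/ 55   19/ 79   25/107   18/115   24/115   25/115   21/114   25/114   23/115   17/114   22/107   23/104   17/104   16/105
188  614/ 56  553/ 78   17/104   23/113   17/115   16/113   15/113   22/115   17/117   18/113   18/106   19/104   19/104   17/104
189  612/ 56  557/ 70   18/ 96   22/111   18/112   13/109   25/114   31/118   30/120   22/114   25/106   22/105   17/104   13/104
190  613/ 52  564/ 57   24/ 80   22/106   19/113   20/110   31/116   27/118   27/118   21/112   16/104   18/104   20/104   16/105
191  609/ 52  571/ 53   20/ 77   21/106   16/113   11/113   30/116   24/115   22/112   21/107   21/104   19/104   22/104   20/105
192  607/ 57  573/ 64   22/ 95   19/111   23/114   18/113   
[... 164 characters left out ...]
  18/108   19/106   17/104   20/103
194  605/ 54  583/ 59   16/ 85   23/ 98   23/107   19/110   23/112   19/114   22/116   26/116   21/113   25/107   19/103   16/100
195  601/ 51  588/ 55   -5/ 80   -1/ 87    1/ 90   15/ 94   21/100   23/107   19/112   23/114   24/114   20/107   22/104   16/ 96
196  600/ 50  595/ 56    4/ 82   -3/ 88    1/ 87    2/ 87   -4/ 87    4/ 89   10/ 95   26/101   24/107   19/104   14/102   19/ 91
197  596/ 50  591/ 58    1/ 84   -4/ 89    0/ 91    3/ 90   -3/ 89    5/ 85    1/ 87    0/ 87    4/ 88   21/ 90   23/ 95   28/ 90
t 8.8667 p [0.5684 0.1581 0.2421] thy -107.82 q6 1.964 F [-0.26 -0.18 -0.85] M [-0.045  0.24  -0.015] w 0.0252 g 0.0
tool cm [12.47  5.55  0.2 ]
```

Depth puts the button at about 29 mm (plate 20), so the pin is up. Next I'll go behind the fork's tab.

```bash
python3 -m pendant '[{"jaw":0,"linear":[3.1,1,0],"twist":0},{"jaw":0,"linear":[3.1,1,0],"twist":0},{"jaw":0,"linear":[3.1,1.5,0],"twist":0},{"jaw":0,"linear":[3.2,2,0],"twist":0},{"jaw":0,"linear":[0,0,0],"twist":0},{"jaw":0,"linear":[0,0,0],"twist":0},{"jaw":0,"linear":[0,0,0],"twist":0}]' 20 >/dev/null;  python3 - <<'E'
from h import *
ax=np.array([.534,.052,0]);c,s=np.cos(np.radians(-17.8)),np.sin(np.radians(-17.8))
to(ax+[c*.125-s*.056,s*.125+c*.056,.185])
a=shot('top')
cv2.imwrite('pics/t5.png',np.clip(cv2.resize(a['color'][110:200,280:380],None,fx=6,fy=6,interpolation=cv2.INTER_CUBIC).astype(float)*1.5,0,255).astype('uint8'))
E
```

```text
t 9.45 p [0.6693 0.0645 0.2417] thy -108.13 q6 1.817 F [-0.13  0.15 -0.09] M [-0.048  0.155 -0.006] w 0.0002 g 0.0
tool cm [ 0.01 -0.28  5.67]
```

View pics/t5.png

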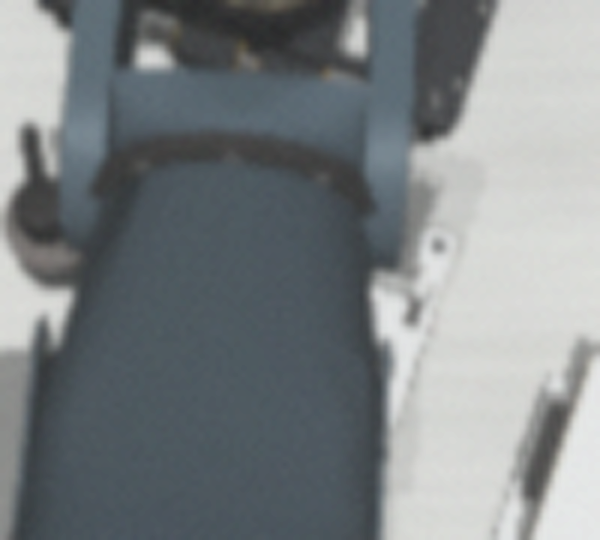

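The arm hides the fork from above, so I'll go by the measured geometry and the force readings.

```bash
python3 -m pendant '[{"jaw":0,"linear":[0,-0.25,1.4],"twist":0},{"jaw":0,"linear":[0,0,1.4],"twist":0},{"jaw":0,"linear":[0,0,1.4],"twist":0},{"jaw":0,"linear":[0,0,1.4],"twist":0},{"jaw":0,"linear":[0,0,0],"twist":0}]' 20 >/dev/null; cat >> h.py <<'E'
def loc():
    o,R=st(); d=o['position']-[.534,.052,0]; c,s=np.cos(np.radians(-17.8)),np.sin(np.radians(-17.8))
    print('local mm',(1000*np.array([c*d[0]+s*d[1],-s*d[0]+c*d[1],d[2]-.017])).round(1))
E
python3 -c "
from h import *
loc()"
python3 -m pendant '[{"jaw":0,"linear":[-1,0,0],"twist":0},{"jaw":0,"linear":[-1,0,0],"twist":0},{"jaw":0,"linear":[-1,0,0],"twist":0},{"jaw":0,"linear":[-1,0,0],"twist":0}]' >/dev/null
python3 -c "
from h import *
loc()
b=shot('scene')
cv2.imwrite('pics/s6.png',np.clip(cv2.resize(b['color'][165:265,275:375],None,fx=6,fy=6,interpolation=cv2.INTER_CUBIC).astype(float)*1.4,0,255).astype('uint8'))"
```

```text
t 9.9167 p [0.6678 0.0693 0.1836] thy -107.93 q6 1.821 F [-0.46 -0.32 -1.48] M [-0.02   0.169  0.005] w 0.0001 g 0.0
local mm [122.1  57.4 166.6]
t 10.25 p [0.6332 0.0811 0.1879] thy -107.97 q6 1.837 F [ 1.93 -0.14  0.48] M [-0.067 -0.036 -0.015] w 0.0004 g 0.6468229330494069
local mm [ 85.5  58.  170.9]
```

View pics/s6.png

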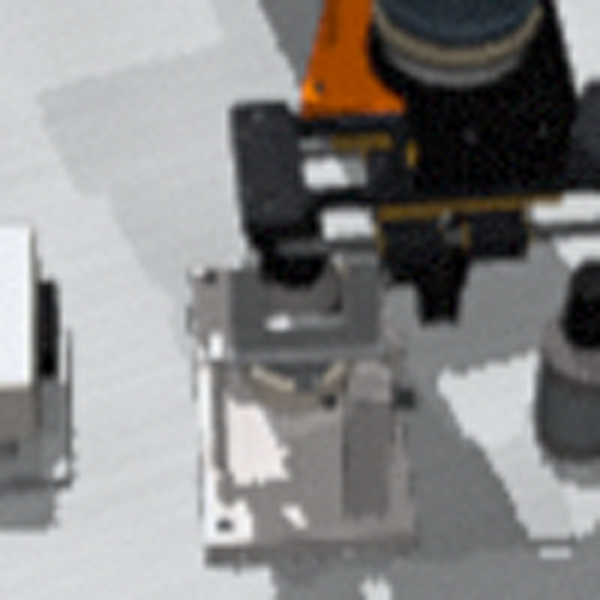

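```bash
python3 -m pendant '[{"jaw":0,"linear":[-1.2,0,0],"twist":0},{"jaw":0,"linear":[-1.2,0,0],"twist":0},{"jaw":0,"linear":[-1.2,0,0],"twist":0},{"jaw":0,"linear":[-1.2,0,0],"twist":0},{"jaw":0,"linear":[0,0,0],"twist":0}]' >/dev/null
python3 -c "
from h import *
loc()"
python3 -m pendant '[{"jaw":0,"linear":[-0.8,0,0.4],"twist":0},{"jaw":0,"linear":[-0.7,0,0.5],"twist":0},{"jaw":0,"linear":[-0.6,0,0.7],"twist":0},{"jaw":0,"linear":[-0.6,0,0.7],"twist":0},{"jaw":0,"linear":[0,0,0],"twist":0}]' >/dev/null
python3 -c "
from h import *
loc()
b=shot('scene')
cv2.imwrite('pics/s7.png',np.clip(cv2.resize(b['color'][165:265,275:375],None,fx=6,fy=6,interpolation=cv2.INTER_CUBIC).astype(float)*1.4,0,255).astype('uint8'))"
```

```text
t 10.7167 p [0.5845 0.0964 0.1866] thy -107.95 q6 1.859 F [-0.09  1.03 -0.39] M [-0.011  0.19   0.003] w 0.0004 g 0.0007266050988619099
local mm [ 34.6  57.7 169.6]
t 11.1333 p [0.5589 0.1041 0.1614] thy -108.0 q6 1.872 F [-0.17 -0.08 -0.62] M [-0.003  0.224 -0.014] w 0.0001 g 0.023266720136234653
local mm [  7.8  57.2 144.4]
```

View pics/s7.png

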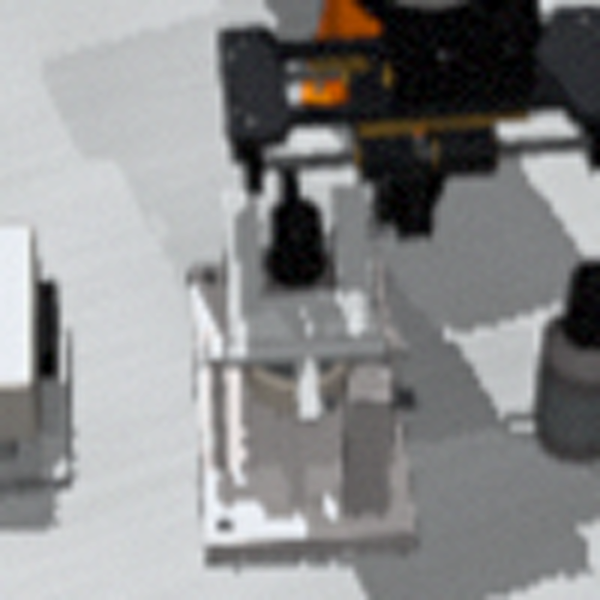

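The fork has followed and its prongs now straddle the head. The nozzle still points to the front. Pressing down now, with force checks.

```bash
python3 -m pendant '[{"jaw":0,"linear":[-0.8,0.2,0.3],"twist":0},{"jaw":0,"linear":[-0.8,0.2,0.4],"twist":0},{"jaw":0,"linear":[0,0,0.5],"twist":0},{"jaw":0,"linear":[0,0,0],"twist":0}]' >/dev/null
python3 -c "
from h import *
loc()"
for i in 1 2 3; do python3 -m pendant '[{"jaw":0,"linear":[0,0,0.3],"twist":0},{"jaw":0,"linear":[0,0,0.3],"twist":0},{"jaw":0,"linear":[0,0,0],"twist":0}]' >/dev/null
python3 -c "
from h import *
loc()"; done
```

```text
t 11.5167 p [0.5436 0.1052 0.1512] thy -108.03 q6 1.874 F [-0.61 -0.18  2.67] M [ 0.056  0.365 -0.017] w 0.0005 g 1.059173868270591
local mm [ -7.1  53.6 134.2]
t 11.7667 p [0.5442 0.105  0.1451] thy -108.02 q6 1.874 F [0.6  0.07 0.13] M [-0.019  0.134 -0.   ] w 0.0006 g 0.0
local mm [ -6.5  53.5 128.1]
t 12.0167 p [0.545  0.1048 0.1387] thy -108.02 q6 1.874 F [ 0.02  0.02 -0.14] M [-0.045  0.199  0.025] w 0.0007 g 0.0
local mm [ -5.6  53.6 121.7]
t 12.2667 p [0.5451 0.1047 0.1327] thy -108.02 q6 1.874 F [ 0.54 -0.29  0.34] M [0.043 0.131 0.02 ] w 0.0006 g 0.0
local mm [ -5.5  53.6 115.7]
```

```bash
for i in 1 2 3; do python3 -m pendant '[{"jaw":0,"linear":[-0.2,0,0.15],"twist":0},{"jaw":0,"linear":[0,0,0],"twist":0}]' >/dev/null
python3 -c "
from h import *
loc()"; done
```

```text
t 12.4333 p [0.543  0.1055 0.1316] thy -108.01 q6 1.875 F [-1.21  0.46 -0.48] M [-0.029  0.184  0.056] w 0.0005 g 0.0
local mm [ -7.8  53.7 114.6]
t 12.6 p [0.5429 0.1057 0.1313] thy -107.99 q6 1.876 F [ 1.47 -2.12  1.94] M [-0.242 -0.014  0.023] w 0.0005 g 1.066776299412595
local mm [ -8.   53.8 114.3]
t 12.7667 p [0.5428 0.1058 0.1311] thy -107.97 q6 1.877 F [ 2.29 -3.59  8.18] M [-0.676 -0.168  0.024] w 0.0005 g 3.9721305307466537
local mm [ -8.1  53.9 114.1]
```

Contact is at 114 mm, the shut height. One slightly firmer press, then I'll retreat and look.

```bash
python3 -m pendant '[{"jaw":0,"linear":[0,0,0.2],"twist":0},{"jaw":0,"linear":[0,0,0],"twist":0}]' >/dev/null
python3 -c "
from h import *
loc()"
python3 -m pendant '[{"jaw":0,"linear":[0,0,-1],"twist":0},{"jaw":0,"linear":[0,0,-3],"twist":0},{"jaw":0,"linear":[0,0,-3],"twist":0},{"jaw":0,"linear":[0,0,-3],"twist":0},{"jaw":0,"linear":[0,-3,-1],"twist":0},{"jaw":0,"linear":[-1,-4,0],"twist":0},{"jaw":0,"linear":[-1,-4,0],"twist":0},{"jaw":0,"linear":[-1,-4,0],"twist":0},{"jaw":0,"linear":[-1,-4,0],"twist":0},{"jaw":0,"linear":[-1,-4,0],"twist":0},{"jaw":0,"linear":[0,0,0],"twist":0},{"jaw":0,"linear":[0,0,0],"twist":0}]' >/dev/null
python3 - <<'E'
from h import *
loc()
a=shot('top');b=shot('scene')
c,s=np.cos(np.radians(-17.8)),np.sin(np.radians(-17.8))
w=lambda x,y,z: np.array([.534+c*x-s*y,.052+s*x+c*y,z])
for n,p in(('tab',w(-.0135,.051,.114)),('rprong',w(-.02,-.028,.114)),('lprong',w(-.02,.028,.114)),('tt',w(-.063,.028,.0285)),('plate',w(-.07,-.03,.02))):
    u,v=proj(a,p); u,v=int(round(u)),int(round(v)); k=1
    D=[dep(a,uu,vv)[2]*1000 for uu in range(u-k,u+k+1) for vv in range(v-k,v+k+1)]; print(n,u,v,np.round(np.median(D),1),np.round(np.mean(D),1))
A=cv2.resize(a['color'][110:220,270:400],None,fx=6,fy=5,interpolation=cv2.INTER_CUBIC)
cv2.imwrite('pics/t8.png',np.clip(cv2.resize(a['color'][125:215,285:365],None,fx=6.5,fy=6.5,interpolation=cv2.INTER_CUBIC).astype(float)*1.4,0,255).astype('uint8'))
E
```

```text
t 12.9333 p [0.5428 0.1058 0.1307] thy -107.97 q6 1.877 F [-0.8  -3.63 18.23] M [-0.644  0.325 -0.068] w 0.0007 g 9.279965709429234
local mm [ -8.   53.9 113.7]
t 13.9333 p [0.5621 0.3431 0.2363] thy -107.78 q6 2.26 F [-0.1   0.17  0.07] M [-0.005  0.166 -0.014] w 0.0004 g 0.0
local mm [-62.3 285.8 219.3]
tab 312 170 115.0 114.8
rprong 336 180 112.9 112.6
lprong 319 175 114.5 260.1
tt 315 191 27.2 25.8
plate 332 198 21.8 21.5
```

View pics/t8.png

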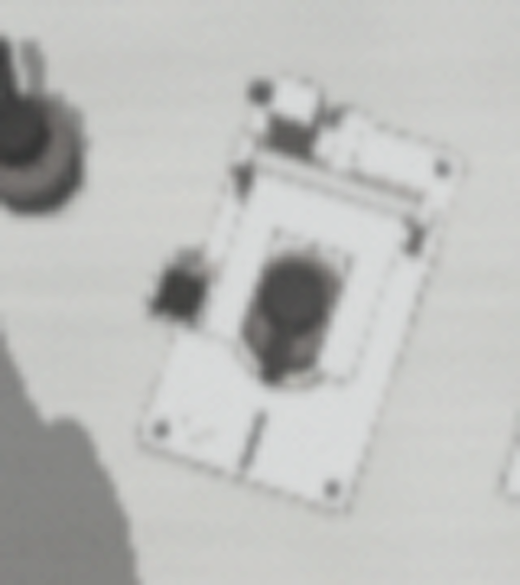

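The fork is level and shut around the collar, with the nozzle along the mark. One averaged check of the button's height before I hand in.

```bash
python3 - <<'E'
from h import *
F=[cams.camera('top') for _ in range(8)]
a=F[0]; a['depth']=np.mean([f['depth'] for f in F],0)
for v in range(186,195): print(v,*['%3d'%round(dep(a,u,v)[2]*1000) for u in range(310,322)])
loc()
E
```

```text
186  20  21  22  20  20  18  18  19  19  21  20  22
187  20  21  19  22  18  22  19  20  19  21  20  21
188  19 197  21  22  19  19  20  20  21  20  19  19
189  19  19  20 196  29  29  29  22  19  21  20  19
190  23  21  20  18  30  30  28  20  20  23  20  18
191  20  18  20  20  28  29  27 196  19  21  21  20
192  19  19  18  20  20  19  20  22  21  20  21  21
193  19  20  21  21  19  20  20  19  19  19  20  22
194  19  20  20  22  19  19  20  20  21  19  19 197
t 14.4333 p [0.5636 0.34   0.2372] thy -108.1 q6 2.26 F [-0.1   0.27  0.42] M [-0.013  0.123 -0.043] w 0.0007 g 0.0
local mm [-59.9 283.3 220.2]
```

The button stands at about 29 mm, so it is up.

```bash
python3 -c "
from rig import robot
print(robot.hand_in())"
```

```text
the job is handed in; nothing more can be done
None
```

The job is handed in after about 14.5 s of robot time: the bottle is turned with its nozzle over the mark, the tell-tale button is up (about 29 mm), the fork is pressed shut and level around the collar, and the robot touched none of the other objects.

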